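Lay out the kit for two microscopes and their shared camera

TASK

Lay out the kit for two microscopes on the grey mat: stand the yellow-banded objective upright in the middle of the ring on the black stage plate and the blue-banded objective in the middle of the ring on the white stage plate, and stand the shared camera adapter upright on the mat midway between the two plates, with the black dust cap lying flat and centred on top of it. These are optics, so set everything down gently without dropping it, and leave the red- and green-banded objectives where they stand.

Things in the scene. Friction and masses are not known exactly. Their poses are not given: they have to be found in the camera images.
- obj_yellow_center (a point): microscope objective with a yellow band, one of four; stands upright on its wide end, 48 mm tall: a cylinder 30 mm across up to 34 mm, then a yellow shoulder that narrows to a nose 18 mm across. Lower 16 mm steel, the rest up to the nose yellow. About 120 g. Point: on its axis, half-way up (24 mm above its foot); z along the axis, nose up
- obj_blue_center (a point): microscope objective with a blue band, one of four; stands upright on its wide end, 48 mm tall: a cylinder 30 mm across up to 34 mm, then a blue shoulder that narrows to a nose 18 mm across. Lower 16 mm steel, the rest up to the nose blue. About 120 g. Point: on its axis, half-way up (24 mm above its foot); z along the axis, nose up
- obj_red_center (a point): microscope objective with a red band, not needed, must stay where it stands; stands upright on its wide end, 48 mm tall: a cylinder 30 mm across up to 34 mm, then a red shoulder that narrows to a nose 18 mm across. Lower 16 mm steel, the rest up to the nose red. About 120 g. Point: on its axis, half-way up (24 mm above its foot); z along the axis, nose up
- obj_green_center (a point): microscope objective with a green band, not needed, must stay where it stands; stands upright on its wide end, 48 mm tall: a cylinder 30 mm across up to 34 mm, then a green shoulder that narrows to a nose 18 mm across. Lower 16 mm steel, the rest up to the nose green. About 120 g. Point: on its axis, half-way up (24 mm above its foot); z along the axis, nose up
- adapter_center (a point): black camera adapter standing upright, 90 mm tall: a wide foot 50 mm across up to 38 mm with a grey stripe, a cone to 44 mm, then a tube 36 mm across up to its flat top, which shows a silver disc with a small lens. About 300 g. Point: on its axis, half-way up (45 mm above its foot); z along the axis, tube up
- cap_center (a point): plain black dust cap, a solid disc 44 mm across and 20 mm high with flat faces, lying flat on the table. About 30 g. It rests loosely on the adapter's top (no socket). Point: its centre, 10 mm above its underside; z along the disc's axis
- plate_black: black microscope stage plate, 100 x 100 x 8 mm, with a flat white ring printed in its middle (72 mm outside, 46 mm inside diameter); fixed flat on the grey mat at one of its two ends. Origin: centre of its underside, under the ring's centre; its top is 8 mm above that (11 mm above the table)
- plate_white: white microscope stage plate, 100 x 100 x 8 mm, with a flat black ring printed in its middle (72 mm outside, 46 mm inside diameter); fixed flat on the grey mat at one of its two ends. Origin: centre of its underside, under the ring's centre; its top is 8 mm above that (11 mm above the table)
- mat: grey mat, 110 x 360 mm and 3 mm thick, fixed on the table. Origin: centre of its underside, exactly midway between the two plates, whose centres lie on the mat's own y axis, 120 mm to either side (which plate is at which end varies)

How it is judged:
At the end, for the whole second after the job is handed in: Yellow objective on the black plate and blue on the white, within 12 mm of the ring's centre; adapter on the mat within 15 mm of midway between the plates; cap on the adapter within 10 mm of its axis; all upright (0.12 rad), at the right height (4 mm), released, at rest (horizontal distance between obj_yellow_center and plate_black below 0.012 m and z of obj_yellow_center in the frame of plate_black between 0.028 and 0.036 m and angle between each of obj_yellow, obj_blue, adapter, cap's own z axis and vertical below 0.12 rad and horizontal distance between obj_blue_center and plate_white below 0.012 m and z of obj_blue_center in the frame of plate_white between 0.028 and 0.036 m and horizontal distance between adapter_center and mat below 0.015 m and z of adapter_center in the frame of mat between 0.044 and 0.052 m and horizontal distance between cap_center and adapter_center below 0.01 m and z of cap_center in the frame of adapter_center between 0.051 and 0.059 m and linear speed of each of obj_yellow, obj_blue, adapter, cap below 0.02 m/s and contact force between each of obj_yellow, obj_blue, adapter, cap and the fingers below 0.1 N); the robot touches nothing.
It fails at once if the red objective is shifted by more than 20 mm or knocked over (distance of obj_red_center from where it was at the start of the episode above 0.02 m or angle between obj_red's own z axis and vertical above 0.5 rad).
It fails at once if the green objective is shifted by more than 20 mm or knocked over (distance of obj_green_center from where it was at the start of the episode above 0.02 m or angle between obj_green's own z axis and vertical above 0.5 rad).
It fails at once if one of the four things moved is dropped or thrown (faster than 0.8 m/s out of the fingers; a fall of about 3 cm) ((linear speed of obj_yellow above 0.8 m/s and contact force between obj_yellow and the fingers below 0.1 N) or (linear speed of obj_blue above 0.8 m/s and contact force between obj_blue and the fingers below 0.1 N) or (linear speed of adapter above 0.8 m/s and contact force between adapter and the fingers below 0.1 N) or (linear speed of cap above 0.8 m/s and contact force between cap and the fingers below 0.1 N)).
It also fails if it takes over 106 s, if anything falls off the work surface, if the arm or the gripper's body presses on something with over 40 N, if the wrist force passes 120 N, or if a joint passes its speed limit or range.

ROBOT

A 6-joint arm with a two-finger parallel gripper is mounted at the origin on the work surface. World frame = base frame: x ahead of the robot, y to its left, z up, the work surface at z = 0. Lengths are in m, angles in rad, forces in N, time in s.
With the tool pointing down it reaches from about 0.35 to 0.85 m from the base axis. Payload 8.1 kg.
Tool frame: the origin (TCP) lies midway between the tips of the shut fingers; the grasp point (between the pads) lies 19 mm behind it; z points along the fingers, y is the line along which they close (so a half turn about z gives the same grasp; the last joint's range is limited). The gripper opens to 93 mm and grips with 3 to 60 N. Pads are 15 mm wide; open, the fingers measure 128 mm over their backs; the gripper's body (75 mm by 188 mm) begins 65 mm behind the grasp point.
Start: joints at [-1.216, 0.13, 1.488, -0, 1.523, -0.085], TCP at [0.255, -0.543, 0.219] pointing down, gripper open.
Joint ranges: [-2.96, 2.96], [-0.89, 2.26], [0.02, 2.5], [-1.34, 4.48], [0, 2.73], [-2.66, 2.66]. Speed limits (rad/s): [2.39, 2.39, 2.79, 3.14, 3.14, 3.14].

INTERFACE

Orientations are given as a unit quaternion [x, y, z, w].
In Python, from station import sensors, imaging, env gives the robot as it stands. The module is installed in compiled form; this text tells all that it offers.
- The arm moves only by the tool play_rows, never from a script. Its argument "deltas" is a list of rows, each a list of 5 numbers: the shift along the world's x, y, z in units of 0.04 m (1.0 is 0.04 m), then the turn about the world's z in units of 6 degrees (1.0 is 6 degrees), then the closure, from 0 (fully open) to 1 (shut). In form: [[x, y, z, yaw, fingers], ...]. A call has 1 to 10 rows; each row shifts and turns the commanded pose from where the row before left it; what a row does not reach is not made up. A row lasts 1/12 s, in which the tool goes at most 41.7 mm and 7.16 degrees, less where a joint would pass 70% of its speed; a pose out of reach is approached as far as the arm can. A call with a number of a shift or a turn outside -1 to 1 is refused whole. A call with a gripper value outside its range is refused whole. The fingers move at their own pace and stop on an object; the grip force is fixed at half the most. Time passes only in rows, so rows that do not move let the fingers close. It gives the time, the measured TCP pose, the force, the opening and the grip force at its end, in the units of the state.
- sensors.observe(): the state, without advancing time (a new reading comes with each control period).
- imaging.capture(name): name is "side" or "top" or "wrist"; returns a dict with "image" (420x560x3 uint8, red, green, blue), "range_z" (420x560 float32, m along the optical axis (not along the pixel's ray), 0 where there is no reading), "fov_y" (degrees; the focal length in pixels is half the picture's height over the tangent of half this angle, whatever the lens; pixels are square), "cx", "cy" (the principal point, pixels), "distortion" ([k1, k2, p1, p2, k3] as OpenCV has them; the pictures are not rectified), "position" and "attitude" of the camera in the world. Camera axes: x right, y down, z forward; pixel columns grow to the right and rows downward; lengths in m; the calibration is good to about 2 mm. A picture is of the moment at which its call begins.
- env.hand_in(): hands the job in; it is judged then, once.
The state is a dict: "t": time; "joint_pos": joint angles; "qd": joint speeds; "joint_torque": joint torques, N m; "tool_pos": TCP position; "tcp_rot": TCP orientation; "force": force on the tool from outside, world axes, zero at the start; "ft_torque": the same for the moment, N m; "width": finger opening in m; "grasp_force": force on a finger pad.
Only numpy, scipy, OpenCV 4.12 (cv2) and the standard library are available. Lean on these libraries where they do the work, as an engineer would, in place of code of your own. Each camera call takes 0.05 s, during which the arm holds its last target. There are 200 camera calls.

## Working session

There is one attempt and no reset: what is moved stays moved. The work goes in short steps, Python scripts to look and compute and a tool call to move; the robot and the scene stay as the last step left them, time stands still between calls to the robot, and variables do not carry over. Pictures are saved under pics/ and viewed, at most 14 in all, crops included, and the job is handed in when it is done.

Besides the shell and the picture viewer there is one more tool, called after "Request:" as a command line: name --pt "numbers of a row" for each row, then --argument value for the rest. play_rows: Moves the arm, as the interface text tells. Its arguments: {"type":"object","properties":{"deltas":{"type":"array"}},"required":["deltas"]}

```bash
mkdir -p pics
cat > h.py <<'E'
import numpy as np, cv2
from station import sensors, imaging, env
from scipy.spatial.transform import Rotation as R
def cap(n,f):
    c=imaging.capture(n); cv2.imwrite('pics/'+f+'.png',c['image'][:,:,::-1]); np.save('pics/'+f+'.npy',c,allow_pickle=True); return c
def load(f): return np.load('pics/'+f+'.npy',allow_pickle=True).item()
def rays(c,uv):
    h,w=c['image'].shape[:2]; f=h/2/np.tan(np.radians(c['fov_y'])/2)
    K=np.array([[f,0,c['cx']],[0,f,c['cy']],[0,0,1]])
    p=cv2.undistortPoints(np.array(uv,float).reshape(-1,1,2),K,np.array(c['distortion'],float)).reshape(-1,2)
    return np.c_[p,np.ones(len(p))]
def rot(c):
    a=np.array(c['attitude']); return a if a.shape==(3,3) else R.from_quat(a).as_matrix()
def onz(c,uv,z):
    d=rays(c,uv)@rot(c).T; o=np.array(c['position']); z=np.broadcast_to(z,len(d))
    return o+d*((z-o[2])/d[:,2])[:,None]
def cloud(c):
    h,w=c['image'].shape[:2]; v,u=np.mgrid[:h,:w]
    r=rays(c,np.c_[u.ravel(),v.ravel()])*c['range_z'].reshape(-1,1)
    return (r@rot(c).T+np.array(c['position'])).reshape(h,w,3)
E
python3 - <<'E'
from h import *
for n in('top','side'):
    c=cap(n,n+'0'); print(n,c['position'],c['attitude'],c['fov_y'],c['distortion'])
a=[load('top0')['image'],load('side0')['image']]
print(sensors.observe())
E
```

```text
top [0.37096408 0.02278356 0.96409123] [ 0.70505477 -0.7023786   0.07077785 -0.06747273] 54.448846384910624 [-0.05493552  0.          0.          0.          0.        ]
side [0.50056395 0.78116241 0.5751185 ] [-0.0422483   0.87318032 -0.48526076  0.01712337] 56.22419130148132 [-0.06401282  0.          0.          0.          0.        ]
{'t': 0.1, 'joint_pos': array([-1.21643073e+00,  1.31096997e-01,  1.48913662e+00,  1.49020462e-05,
        1.52300707e+00, -8.54557810e-02]), 'qd': array([ 1.28956671e-04, -1.79194811e-03, -2.54377722e-03,  4.39344432e-04,
        1.32355369e-03,  5.09706970e-05]), 'joint_torque': array([ 8.14414470e-04, -5.61339819e+01, -4.93097985e+01,  7.69951427e-02,
        2.91753252e-02, -7.51981338e-05]), 'tool_pos': array([ 0.25528691, -0.54242642,  0.21770411]), 'tcp_rot': array([ 9.75916684e-01,  2.18142035e-01, -1.03084381e-04, -8.17576203e-04]), 'force': array([0.1366939 , 0.40148092, 0.16299662]), 'ft_torque': array([0.01980812, 0.01737278, 0.01079252]), 'grasp_force': 0.0, 'width': 0.09322911828362315}
```

View pics/top0.png

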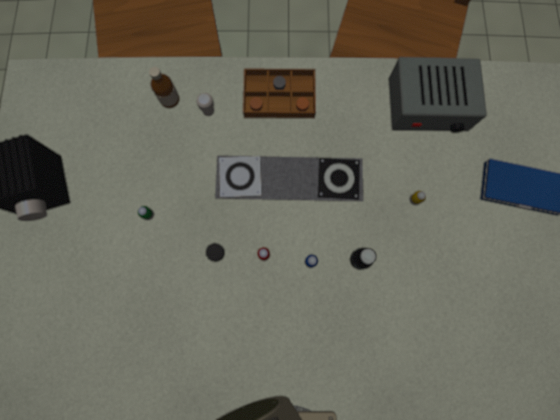

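View pics/side0.png

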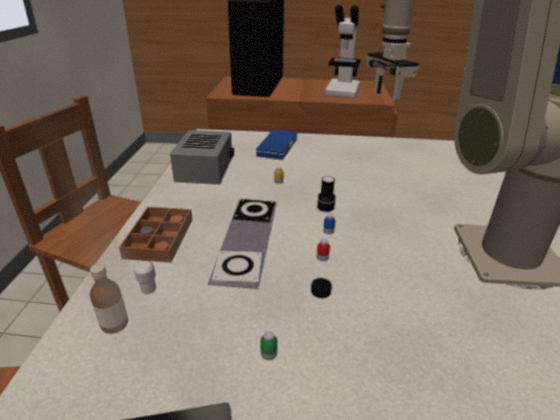

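The top view shows the white plate at (240,177), the black plate at (339,179), yellow at (418,197), blue at (312,261), red at (264,254), green at (145,212), the cap at (215,252) and the adapter's top at (367,257). The side view agrees. Next I'll measure them from the depth image.

Run:
```python
from h import *
c=load('top0'); P=cloud(c)
print('table z',np.median(P[300:340,200:400,2]))
for n,(u,v,zl) in dict(yellow=(418,197,.04),blue=(312,261,.04),red=(264,254,.04),green=(145,212,.04),cap=(215,252,.012),adapter=(367,257,.075)).items():
    Q=P[v-16:v+17,u-16:u+17].reshape(-1,3); Q=Q[Q[:,2]>zl]
    print(n,len(Q),np.round(np.r_[Q.mean(0),(Q.min(0)+Q.max(0))/2,np.ptp(Q,axis=0)],4))
print(onz(c,[(240,177),(339,179)],.011), onz(c,[(289.5,178)],.003))
g=c['image']; crop=g[140:280,130:440]; cv2.imwrite('pics/crop0.png',cv2.convertScaleAbs(cv2.resize(crop[:,:,::-1],None,fx=2.55,fy=2.55,interpolation=cv2.INTER_CUBIC),alpha=1.6))
```

```text
table z 0.0001307598133217236
yellow 83 [ 0.567  -0.2764  0.1347  0.4847 -0.1482  0.5021  0.2274  0.3419  0.924 ]
blue 79 [ 0.4347 -0.0494  0.0924  0.4098 -0.0215  0.5021  0.0776  0.0886  0.9239]
red 84 [0.4513 0.0549 0.0785 0.4187 0.045  0.502  0.0954 0.0445 0.9241]
green 84 [0.536  0.312  0.1115 0.4653 0.1837 0.5021 0.1886 0.3218 0.9241]
cap 286 [0.46   0.1693 0.0236 0.4267 0.107  0.4891 0.1114 0.1685 0.9501]
adapter 246 [ 0.4436 -0.1646  0.111   0.4165 -0.0829  0.5198  0.0911  0.2114  0.8886]
[[ 0.64117387  0.11483102  0.011     ]
 [ 0.63733946 -0.12491908  0.011     ]] [[ 0.64144367 -0.00520424  0.003     ]]
```

View pics/crop0.png

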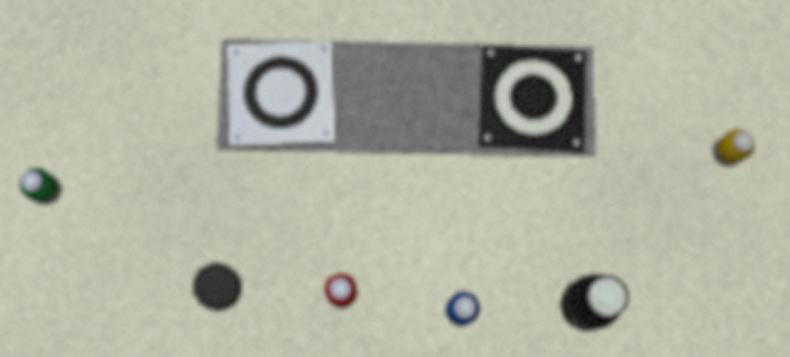

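The enlarged crop (2.55x, offset 130,140) shows the rings at (281,92) and (534,97). The noses are yellow (744,141), blue (463,307), red (341,289) and green (31,181). The cap is at (217,286) and the adapter's top at (607,297).

Run:
```python
from h import *
c=load('top0'); P=cloud(c)
n=['white','black','yellow','blue','red','green','cap','adapter']
uv=np.array([(281,92),(534,97),(744,141),(463,307),(341,289),(31,181),(217,286),(607,297)])
z=np.array([.011,.011,.048,.048,.048,.048,.02,.09])
q=onz(c,(uv+.5)/2.55-.5+[130,140],z)
for a,b in zip(n,q): print(a,np.round(b,4))
print('mid',(q[0]+q[1])/2, np.linalg.norm(q[0]-q[1]))
for n,(u,v,zl,zh) in dict(yellow=(418,197,.04,.06),blue=(312,261,.04,.06),red=(264,254,.04,.06),green=(145,212,.04,.06),cap=(215,252,.012,.03),adapter=(367,257,.08,.1)).items():
    Q=P[v-16:v+17,u-16:u+17].reshape(-1,3); Q=Q[(Q[:,2]>zl)&(Q[:,2]<zh)]
    print(n,len(Q),np.round(np.r_[Q.mean(0),np.ptp(Q,axis=0)],4))
r=R.from_quat(sensors.observe()['tcp_rot']).as_matrix(); print(r)
```

```text
white [0.6442 0.1152 0.011 ]
black [ 0.6405 -0.1253  0.011 ]
yellow [ 0.5898 -0.3108  0.048 ]
blue [ 0.4389 -0.0523  0.048 ]
red [0.4543 0.0548 0.048 ]
green [0.5499 0.3354 0.048 ]
cap [0.459  0.1684 0.02  ]
adapter [ 0.4444 -0.1703  0.09  ]
mid [ 0.64238342 -0.00505068  0.011     ] 0.2404569901240044
yellow 75 [ 0.5879 -0.3083  0.0463  0.0194  0.0213  0.0123]
blue 75 [ 0.4381 -0.0532  0.0459  0.0202  0.0228  0.0125]
red 81 [0.4543 0.0561 0.0457 0.0229 0.0225 0.0119]
green 78 [0.5487 0.3343 0.0459 0.0231 0.021  0.0111]
cap 285 [0.4603 0.1699 0.0203 0.0424 0.0434 0.0111]
adapter 231 [ 0.4456 -0.1697  0.0902  0.0341  0.0361  0.0151]
[[ 9.04828084e-01  4.25776735e-01 -5.57899009e-04]
 [ 4.25777072e-01 -9.04826768e-01  1.55079844e-03]
 [ 1.55491939e-04 -1.64074659e-03 -9.99998642e-01]]
```

Request:
play_rows --pt "0.6 0.4 0 0.8 0.3" --pt "0.6 0.4 0 0.8 0.3" --pt "0.6 0.4 0 0.8 0.3" --pt "0.6 0.4 0 0.8 0.3" --pt "0.6 0.4 0 0.8 0.3" --pt "0.6 0.4 0 0.8 0.3" --pt "0.6 0.4 0 0.8 0.3" --pt "0.6 0.4 0 0.8 0.3" --pt "0.6 0.4 0 0.8 0.3" --pt "0.6 0.4 0 0.8 0.3"

```text
t: 0.93
tool_pos: [0.4963, -0.3817, 0.2181]
tcp_rot: [0.802, 0.598, -0.0, -0.0]
force: [0.1, -0.6, -0.0]
width: 0.0651
grasp_force: 0.0
```

Request:
play_rows --pt "0.5 0.4 -0.3 0.7 0.3" --pt "0.5 0.4 -0.3 0.7 0.3" --pt "0.5 0.4 -0.3 0.7 0.3" --pt "0.4 0.3 -0.3 0.5 0.3" --pt "0 0 0 0 0.3" --pt "0 0 0 0 0.3"

```text
t: 1.43
tool_pos: [0.5712, -0.3216, 0.1688]
tcp_rot: [0.714, 0.7, -0.0, -0.002]
force: [-0.7, 0.4, 0.4]
width: 0.0652
grasp_force: 0.0
```

Run:
```python
from h import *
c=cap('wrist','w1'); s=sensors.observe(); print(s['tool_pos'],s['tcp_rot'],s['joint_pos'])
print(c['position'],c['attitude'],c['fov_y'])
```

```text
[ 0.57103523 -0.32270085  0.17001095] [ 7.14595091e-01  6.99537893e-01 -3.61025900e-04 -6.79827011e-04] [-5.92263794e-01  3.06350121e-01  1.37549260e+00 -4.34558271e-04
  1.46122758e+00 -5.70921453e-01]
[ 0.57285291 -0.23972911  0.33553247] [ 0.98880525 -0.00949159 -0.00286147  0.14888214] 60.822811154237975
```

View pics/w1.png

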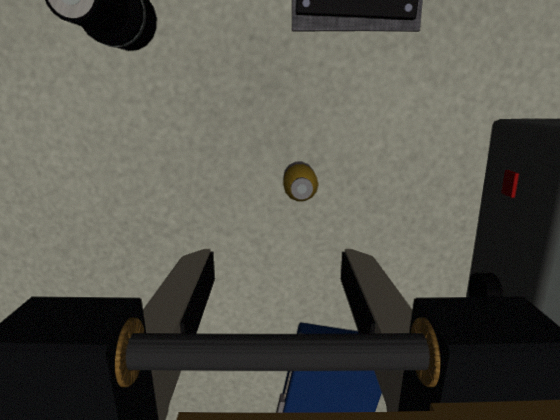

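The wrist view shows the yellow nose at (302,189), ahead of the open fingers. I'll turn that pixel into a position.

Run:
```python
from h import *
c=load('w1'); print(onz(c,[(302,189)],.048))
P=cloud(c); Q=P[155:210,275:330].reshape(-1,3); Q=Q[(Q[:,2]>.04)&(Q[:,2]<.06)]; print(Q.mean(0),len(Q))
p=onz(c,[(130,15)],.05);Q=P[0:20,45:96].reshape(-1,3);print(Q[Q[:,2]>.08].mean(0))
```

```text
[[ 0.59116819 -0.3133412   0.048     ]]
[ 0.59055332 -0.31085682  0.04643534] 575
[ 0.44665776 -0.18373661  0.09310632]
```

Request:
play_rows --pt "0.3 0.2 -0.3 0.2 0.3" --pt "0.2 0.1 -0.6 0 0.3" --pt "0 0 -0.6 0 0.3" --pt "0 0 -0.6 0 0.3" --pt "0 0 -0.6 0 0.3" --pt "0 0 -0.6 0 0.3" --pt "0 0 -0.5 0 0.3" --pt "0 0 -0.3 0 0.3" --pt "0 0 0 0 0.3" --pt "0 0 0 0 0.3"

```text
t: 2.32
tool_pos: [0.591, -0.3116, 0.007]
tcp_rot: [0.708, 0.707, -0.0, -0.0]
force: [0.3, 0.1, 0.2]
width: 0.0652
grasp_force: 0.0
```

Request:
play_rows --pt "0 0 0 0 0.6" --pt "0 0 0 0 0.8" --pt "0 0 0 0 0.8" --pt "0 0 0 0 0.8" --pt "0 0 0 0 0.8"

```text
t: 2.73
tool_pos: [0.592, -0.3111, 0.0075]
tcp_rot: [0.707, 0.707, 0.0, 0.001]
force: [-0.4, -0.0, 0.5]
width: 0.0361
grasp_force: 0.0
```

Request:
play_rows --pt "0 0 0 0 1" --pt "0 0 0 0 1" --pt "0 0 0 0 1" --pt "0 0 0 0 1"

```text
t: 3.07
tool_pos: [0.5917, -0.311, 0.0071]
tcp_rot: [0.707, 0.707, 0.0, 0.0]
force: [-1.0, 0.7, 3.9]
width: 0.0296
grasp_force: 30.0
```

Request:
play_rows --pt "0 0 0.3 0 1" --pt "0 0 0.6 0 1" --pt "0 0 0.6 0 1" --pt "0.2 0.6 0.5 0 1" --pt "0.2 0.7 0 0 1" --pt "0.2 0.7 0 0 1" --pt "0.2 0.7 0 0 1" --pt "0.2 0.7 0 0 1" --pt "0.2 0.7 0 0 1" --pt "0 0.4 0 0 1"

```text
t: 3.9
tool_pos: [0.6403, -0.1277, 0.0871]
tcp_rot: [0.706, 0.708, 0.0, -0.0]
force: [1.2, -0.8, -1.8]
width: 0.0292
grasp_force: 30.0
```

Run:
```python
from h import *
c=cap('wrist','w2'); s=sensors.observe(); print(s['tool_pos'],s['width'],s['grasp_force'])
```

```text
[ 0.63978712 -0.12573405  0.08676614] 0.029097877041905976 29.999805208062753
```

View pics/w2.png

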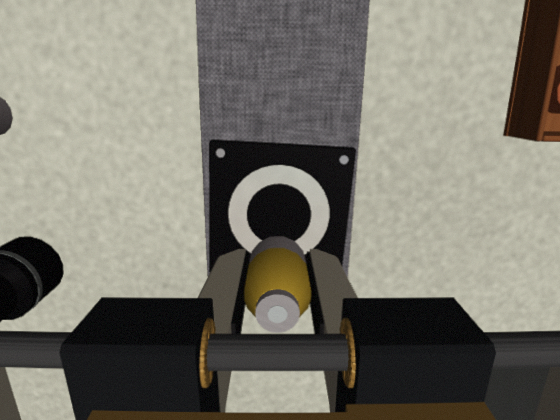

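The wrist view shows the ring on the black plate centred at about (279,213), with yellow upright in the grip (nose at 278,313).

Run:
```python
from h import *
c=load('w2'); print(onz(c,[(279,213),(228,213),(329,213),(279,165)],.011)); print(onz(c,[(220,153),(344,160)],.011),'nose',onz(c,[(278,313)],.128))
```

```text
[[ 0.64121691 -0.12547402  0.011     ]
 [ 0.60478299 -0.12553926  0.011     ]
 [ 0.67694685 -0.12541706  0.011     ]
 [ 0.64110035 -0.09083874  0.011     ]]
[[ 0.60097071 -0.08263271  0.011     ]
 [ 0.68554344 -0.08726382  0.011     ]] nose [[ 0.64019346 -0.1298477   0.128     ]]
```

Request:
play_rows --pt "0 0 -0.5 0 1" --pt "0 0 -0.5 0 1" --pt "0 0 -0.4 0 1" --pt "0 0 -0.15 0 1" --pt "0 0 -0.1 0 1" --pt "0 0 0 0 1" --pt "0 0 0 0 1"

```text
t: 4.53
tool_pos: [0.64, -0.1314, 0.0216]
tcp_rot: [0.707, 0.707, 0.0, 0.0]
force: [-0.1, 0.2, -2.1]
width: 0.0296
grasp_force: 30.0
```

Request:
play_rows --pt "0 0.13 0 0 1" --pt "0 0 -0.05 0 1" --pt "0 0 0 0 1" --pt "0 0 0 0 1"

```text
t: 4.87
tool_pos: [0.6397, -0.1256, 0.019]
tcp_rot: [0.707, 0.707, 0.0, 0.0]
force: [-0.1, -0.3, -2.2]
width: 0.0295
grasp_force: 30.0
```

Request:
play_rows --pt "0 0 -0.03 0 1" --pt "0 0 0 0 1" --pt "0 0 0 0 1"

```text
t: 5.12
tool_pos: [0.6399, -0.1258, 0.018]
tcp_rot: [0.707, 0.707, 0.0, 0.0]
force: [-1.1, 0.9, 3.0]
width: 0.0296
grasp_force: 30.0
```

Request:
play_rows --pt "0 0 0 0 0.55" --pt "0 0 0 0 0.4" --pt "0 0 0 0 0.3" --pt "0 0 0 0 0.3" --pt "0 0 0.3 0 0.3" --pt "0 0 0.6 0 0.3" --pt "0 0 0.7 0 0.3" --pt "0 0 0.7 0 0.3" --pt "0 0 0.7 0 0.3" --pt "0 0 0.7 0 0.3"

```text
t: 5.95
tool_pos: [0.6394, -0.1257, 0.1679]
tcp_rot: [0.707, 0.707, 0.0, 0.0]
force: [-0.0, -0.1, 0.3]
width: 0.0652
grasp_force: 0.0
```

Request:
play_rows --pt "-0.5 -0.1 0.5 0 0.3" --pt "-0.7 -0.1 0.3 0 0.3" --pt "-0.7 -0.1 0 0 0.3" --pt "-0.7 0 0 0 0.3" --pt "-0.7 0 0 0 0.3" --pt "-0.7 0 0 0 0.3" --pt "-0.5 0 0 0 0.3" --pt "-0.3 0 0 0 0.3" --pt "0 0 0 0 0.3" --pt "0 0 0 0 0.3"

```text
t: 6.78
tool_pos: [0.4477, -0.1379, 0.1986]
tcp_rot: [0.707, 0.707, 0.0, 0.001]
force: [0.0, 0.4, -0.6]
width: 0.0649
grasp_force: 0.0
```

Run:
```python
from h import *
c=cap('wrist','w3'); s=sensors.observe(); print(s['tool_pos'],s['tcp_rot'],s['width'],s['grasp_force'])
```

```text
[ 0.44812159 -0.13787389  0.19839519] [7.07211271e-01 7.07001673e-01 4.04189182e-04 8.30339394e-04] 0.06502472497898305 0.0
```

View pics/w3.png

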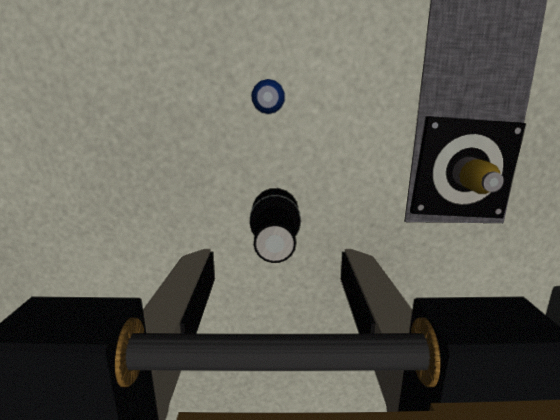

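The wrist view shows the adapter's top at (275,243) and the blue nose at (267,97). Yellow stands upright on the black plate inside the ring.

Run:
```python
from h import *
c=load('w3'); print(onz(c,[(275,243),(267,97),(492,182),(470,168)],[.09,.048,.059,.011]))
P=cloud(c)
for z,(u0,u1,v0,v1) in ((.08,(245,305,215,270)),(.04,(245,290,75,118))):
    Q=P[v0:v1,u0:u1].reshape(-1,3); Q=Q[(Q[:,2]>z)&(Q[:,2]<z+.02)]; print(Q.mean(0),len(Q))
```

```text
[[ 0.44569864 -0.1727461   0.09      ]
 [ 0.43899942 -0.05652625  0.048     ]
 [ 0.63887673 -0.12794974  0.059     ]
 [ 0.64343535 -0.12476005  0.011     ]]
[ 0.44543582 -0.17058373  0.09023656] 1501
[ 0.439484   -0.05587063  0.04639645] 581
```

Request:
play_rows --pt "-0.06 -0.43 0 0 0.3" --pt "0 -0.4 0 0 0.3" --pt "0 0 -0.5 0 0.3" --pt "0 0 -0.6 0 0.3" --pt "0 0 -0.6 0 0.3" --pt "0 0 -0.6 0 0.3" --pt "0 0 -0.6 0 0.3" --pt "0 0 -0.5 0 0.3" --pt "0 0 -0.15 0 0.3" --pt "0 0 0 0 0.3"

```text
t: 7.67
tool_pos: [0.4442, -0.1701, 0.0535]
tcp_rot: [0.707, 0.707, -0.001, -0.002]
force: [-0.5, 0.5, 0.2]
width: 0.0648
grasp_force: 0.0
```

Request:
play_rows --pt "0 0 0 0 0.5" --pt "0 0 0 0 0.7" --pt "0 0 0 0 1" --pt "0 0 0 0 1" --pt "0 0 0 0 1" --pt "0 0 0 0 1" --pt "0 0 0 0 1"

```text
t: 8.25
tool_pos: [0.4457, -0.1713, 0.0564]
tcp_rot: [0.707, 0.707, 0.0, 0.001]
force: [-0.9, -0.1, 6.1]
width: 0.0355
grasp_force: 30.0
```

Request:
play_rows --pt "0 0 0.2 0 1" --pt "0 0 0.4 0 1" --pt "0 0 0.6 0 1" --pt "0 0 0.6 0 1" --pt "0.2 0.2 0.5 0 1" --pt "0.4 0.3 0.2 0 1" --pt "0.5 0.4 0 0 1" --pt "0.5 0.4 0 0 1" --pt "0.5 0.4 0 0 1" --pt "0.5 0.4 0 0 1"

```text
t: 9.08
tool_pos: [0.5494, -0.0859, 0.1553]
tcp_rot: [0.707, 0.707, -0.0, -0.0]
force: [-0.7, -0.7, -2.2]
width: 0.0356
grasp_force: 30.0
```

Request:
play_rows --pt "0.5 0.4 0 0 1" --pt "0.5 0.4 0 0 1" --pt "0.5 0.4 0 0 1" --pt "0.5 0.4 0 0 1" --pt "0.3 0.3 0 0 1" --pt "0 0 0 0 1" --pt "0 0 0 0 1" --pt "0 0 0 0 1"

```text
t: 9.75
tool_pos: [0.6402, -0.0112, 0.1549]
tcp_rot: [0.707, 0.707, -0.001, -0.001]
force: [1.3, -0.2, -2.9]
width: 0.0355
grasp_force: 30.0
```

Run:
```python
from h import *
c=cap('wrist','w4'); s=sensors.observe(); print(s['tool_pos'],s['tcp_rot'],s['width'],s['grasp_force'])
```

```text
[ 0.64018796 -0.01150159  0.15502714] [ 7.07257341e-01  7.06955850e-01 -5.65056776e-04 -4.01308914e-04] 0.03539216496076608 29.99425560235977
```

View pics/w4.png

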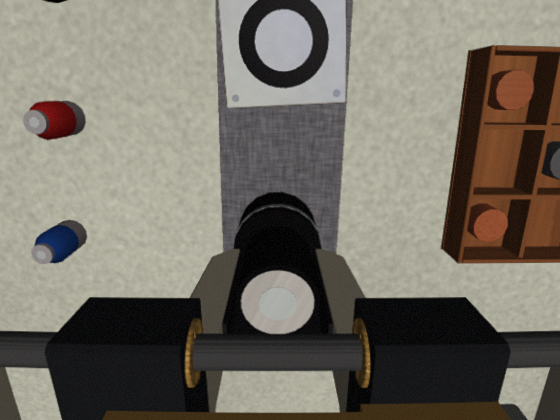

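The wrist view shows the adapter held upright over the mat (top at 278,302), with the white plate's ring centred at (284,41).

Run:
```python
from h import *
c=load('w4'); print(onz(c,[(284,41),(278,302),(233,107),(345,102)],[.011,.188,.011,.011]))
```

```text
[[ 0.64498753  0.11346236  0.011     ]
 [ 0.64020731 -0.01304049  0.188     ]
 [ 0.60247416  0.06221669  0.011     ]
 [ 0.6962489   0.0663593   0.011     ]]
```

Request:
play_rows --pt "0.07 0.15 -0.3 0 1" --pt "0 0 -0.5 0 1" --pt "0 0 -0.5 0 1" --pt "0 0 -0.5 0 1" --pt "0 0 -0.3 0 1" --pt "0 0 -0.15 0 1" --pt "0 0 -0.05 0 1" --pt "0 0 0 0 1" --pt "0 0 0 0 1" --pt "0 0 0 0 1"

```text
t: 10.63
tool_pos: [0.645, -0.005, 0.0651]
tcp_rot: [0.707, 0.707, 0.001, 0.001]
force: [-0.8, -0.0, -2.4]
width: 0.0357
grasp_force: 30.0
```

Request:
play_rows --pt "0 0 -0.07 0 1" --pt "0 0 0 0 1" --pt "0 0 -0.04 0 1" --pt "0 0 0 0 1" --pt "0 0 0 0 1"

```text
t: 11.05
tool_pos: [0.6442, -0.0049, 0.0594]
tcp_rot: [0.707, 0.707, 0.0, 0.0]
force: [0.5, -0.5, -1.3]
width: 0.0352
grasp_force: 30.0
```

Request:
play_rows --pt "0 0 -0.03 0 1" --pt "0 0 0 0 1" --pt "0 0 0 0 1"

```text
t: 11.3
tool_pos: [0.6442, -0.0049, 0.0594]
tcp_rot: [0.707, 0.707, 0.0, 0.0]
force: [-4.6, 0.4, 8.3]
width: 0.0357
grasp_force: 30.0
```

Request:
play_rows --pt "0 0 0 0 0.5" --pt "0 0 0 0 0.4" --pt "0 0 0 0 0.3" --pt "0 0 0 0 0.3" --pt "0 0 0.3 0 0.3" --pt "0 0 0.6 0 0.3" --pt "0 0 0.7 0 0.3" --pt "0 0 0.7 0 0.3" --pt "0 0 0.7 0 0.3" --pt "0 0 0.3 0 0.3"

```text
t: 12.13
tool_pos: [0.6459, -0.0051, 0.1958]
tcp_rot: [0.707, 0.707, 0.002, 0.003]
force: [1.1, 1.5, 1.4]
width: 0.0656
grasp_force: 0.0
```

Request:
play_rows --pt "-0.5 -0.2 0 0 0.3" --pt "-0.7 -0.2 0 0 0.3" --pt "-0.7 -0.2 0 0 0.3" --pt "-0.7 -0.2 0 0 0.3" --pt "-0.7 -0.2 0 0 0.3" --pt "-0.7 -0.2 -0.3 0 0.3" --pt "-0.7 -0.05 -0.3 0 0.3" --pt "-0.4 0 -0.4 0 0.3" --pt "0 0 -0.4 0 0.3" --pt "0 0 0 0 0.3"

```text
t: 12.97
tool_pos: [0.4371, -0.0545, 0.1306]
tcp_rot: [0.707, 0.707, -0.001, -0.002]
force: [-1.4, 0.5, -0.5]
width: 0.0652
grasp_force: 0.0
```

Run:
```python
from h import *
c=cap('wrist','w5'); s=sensors.observe(); print(s['tool_pos'],s['tcp_rot'],s['width'],s['grasp_force'])
P=cloud(c)
for z in (.04,):
    Q=P.reshape(-1,3); k=(Q[:,2]>z)&(Q[:,2]<.06)&(np.hypot(Q[:,0]-.44,Q[:,1]+.055)<.03); print(Q[k].mean(0),k.sum(),np.ptp(Q[k],axis=0))
k=(Q[:,2]>.088)&(Q[:,2]<.098)&(np.hypot(Q[:,0]-.643,Q[:,1]+.005)<.04); print('adapter',Q[k].mean(0),k.sum())
```

```text
[ 0.43836489 -0.05463169  0.13241709] [ 0.70723447  0.70697758 -0.00073163 -0.00125271] 0.06534116388182097 0.0
[ 0.43956398 -0.05376098  0.046443  ] 712 [0.02342282 0.02098709 0.01055897]
adapter [nan nan nan] 0<stdin>:6: RuntimeWarning: Mean of empty slice.
  ret = um.true_divide(
```

View pics/w5.png

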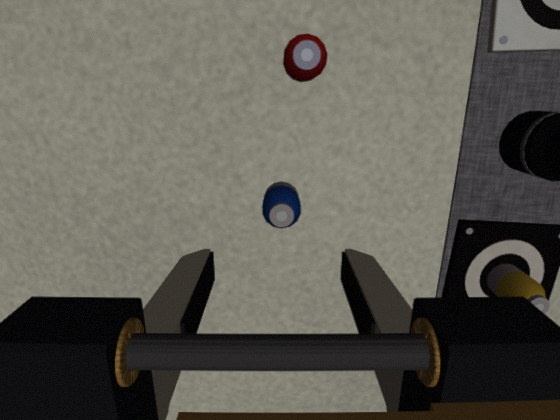

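The wrist view shows the blue nose at (281,214), centred between the fingers, and red at (306,55). The adapter stands at the right edge. Now I'll descend.

Request:
play_rows --pt "0.04 0 -0.4 0 0.3" --pt "0 0 -0.6 0 0.3" --pt "0 0 -0.6 0 0.3" --pt "0 0 -0.6 0 0.3" --pt "0 0 -0.6 0 0.3" --pt "0 0 -0.3 0 0.3" --pt "0 0 0 0 0.3" --pt "0 0 0 0 0.3"

```text
t: 13.68
tool_pos: [0.4419, -0.0549, 0.0103]
tcp_rot: [0.707, 0.707, -0.0, -0.0]
force: [-0.6, 0.0, -0.0]
width: 0.0652
grasp_force: 0.0
```

Request:
play_rows --pt "0 0 0 0 0.5" --pt "0 0 0 0 0.7" --pt "0 0 0 0 0.9" --pt "0 0 0 0 1" --pt "0 0 0 0 1" --pt "0 0 0 0 1" --pt "0 0 0 0 1" --pt "0 0 0 0 1"

```text
t: 14.35
tool_pos: [0.4416, -0.055, 0.0102]
tcp_rot: [0.707, 0.707, 0.0, 0.0]
force: [-0.9, 0.4, 4.7]
width: 0.0295
grasp_force: 30.0
```

Request:
play_rows --pt "0 0 0.3 0 1" --pt "0 0 0.6 0 1" --pt "0 0 0.7 0 1" --pt "0.2 0.2 0.6 0 1" --pt "0.5 0.4 0 0 1" --pt "0.6 0.5 0 0 1" --pt "0.6 0.5 0 0 1" --pt "0.6 0.5 0 0 1" --pt "0.6 0.5 0 0 1" --pt "0.6 0.5 0 0 1"

```text
t: 15.18
tool_pos: [0.5901, 0.0703, 0.0971]
tcp_rot: [0.707, 0.707, -0.0, -0.0]
force: [0.7, 0.1, -0.3]
width: 0.0295
grasp_force: 30.0
```

Request:
play_rows --pt "0.6 0.5 0 0 1" --pt "0.5 0.5 0 0 1" --pt "0.3 0.15 -0.2 0 1" --pt "0 0 -0.5 0 1" --pt "0 0 -0.5 0 1" --pt "0 0 0 0 1" --pt "0 0 0 0 1"

```text
t: 15.77
tool_pos: [0.6435, 0.1149, 0.0476]
tcp_rot: [0.707, 0.707, -0.002, -0.001]
force: [-0.5, 0.4, -2.0]
width: 0.0296
grasp_force: 30.0
```

Request:
play_rows --pt "0 0 -0.3 0 1" --pt "0 0 -0.2 0 1" --pt "0 0 -0.08 0 1" --pt "0 0 0 0 1" --pt "0 0 -0.05 0 1" --pt "0 0 0 0 1" --pt "0 0 0 0 1"

```text
t: 16.35
tool_pos: [0.6458, 0.1151, 0.0251]
tcp_rot: [0.707, 0.707, 0.0, 0.0]
force: [0.2, 0.0, -0.3]
width: 0.0296
grasp_force: 30.0
```

Request:
play_rows --pt "0 0 -0.05 0 1" --pt "0 0 0 0 1" --pt "0 0 -0.03 0 1" --pt "0 0 0 0 1" --pt "0 0 0 0 1"

```text
t: 16.77
tool_pos: [0.6454, 0.1151, 0.0213]
tcp_rot: [0.707, 0.707, -0.0, -0.0]
force: [-0.6, 1.0, -0.9]
width: 0.0294
grasp_force: 30.0
```

Request:
play_rows --pt "0 0 -0.03 0 1" --pt "0 0 0 0 1" --pt "0 0 0 0 1"

```text
t: 17.02
tool_pos: [0.6457, 0.1151, 0.0212]
tcp_rot: [0.707, 0.707, 0.0, 0.0]
force: [-3.8, -1.6, 6.0]
width: 0.0294
grasp_force: 30.0
```

Request:
play_rows --pt "0 0 0 0 0.5" --pt "0 0 0 0 0.4" --pt "0 0 0 0 0.25" --pt "0 0 0 0 0.25" --pt "0 0 0.3 0 0.25" --pt "0 0 0.6 0 0.25" --pt "0 0 0.7 0 0.25" --pt "0 0 0.7 0 0.25" --pt "0 0 0.7 0 0.25" --pt "-0.3 0.1 0 0 0.25"

```text
t: 17.85
tool_pos: [0.6386, 0.1189, 0.1493]
tcp_rot: [0.707, 0.707, 0.005, 0.004]
force: [1.5, 0.7, 1.0]
width: 0.0697
grasp_force: 0.0
```

Request:
play_rows --pt "-0.6 0.2 0 0 0.25" --pt "-0.7 0.2 0 0 0.25" --pt "-0.7 0.2 0 0 0.25" --pt "-0.7 0.2 0 0 0.25" --pt "-0.7 0.2 0 0 0.25" --pt "-0.6 0.2 0 0 0.25" --pt "-0.35 0.05 0 0 0.25" --pt "0 0 0 0 0.25" --pt "0 0 0 0 0.25"

```text
t: 18.6
tool_pos: [0.4598, 0.1694, 0.1413]
tcp_rot: [0.707, 0.707, 0.001, 0.001]
force: [-0.2, 0.2, -0.2]
width: 0.0696
grasp_force: 0.0
```

Run:
```python
from h import *
c=cap('wrist','w6'); s=sensors.observe(); print(s['tool_pos'],s['tcp_rot'],s['width'],s['grasp_force'])
def at(c,x,y,r,z0,z1):
    Q=cloud(c).reshape(-1,3); k=(Q[:,2]>z0)&(Q[:,2]<z1)&(np.hypot(Q[:,0]-x,Q[:,1]-y)<r); Q=Q[k]; print(len(Q),Q.mean(0) if len(Q) else '',(Q.min(0)+Q.max(0))/2 if len(Q) else '')
at(c,.46,.169,.04,.015,.028)
t=cap('top','top1'); at(t,.46,.169,.04,.012,.028); at(t,.643,-.005,.04,.085,.1); at(t,.641,-.125,.03,.05,.07); at(t,.6446,.1145,.03,.05,.07)
```

```text
[0.46038853 0.16913047 0.1412283 ] [7.07035467e-01 7.07177381e-01 7.98055415e-04 6.01978766e-04] 0.06952587979453392 0.0
2047 [0.45967486 0.16886086 0.02035455] [0.45988424 0.16805789 0.01903787]
80 [0.46310205 0.15643938 0.01989586] [0.46240014 0.15776581 0.01857344]
209 [ 0.64151676 -0.00399266  0.09267512] [ 0.6429202  -0.0049173   0.09172986]
76 [ 0.63658144 -0.12392196  0.05646752] [ 0.63681254 -0.12366982  0.05582737]
73 [0.64256649 0.11565207 0.05674353] [0.64376137 0.11683609 0.05670589]
```

View pics/w6.png

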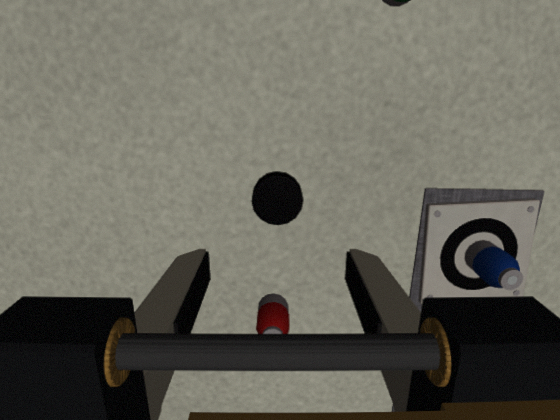

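The wrist view shows the cap at (277,198), straight below the fingers. Blue stands upright on the white ring and red is untouched. Now I'll descend to the cap.

Request:
play_rows --pt "0 0 -0.4 0 0.25" --pt "0 0 -0.6 0 0.25" --pt "0 0 -0.6 0 0.25" --pt "0 0 -0.6 0 0.25" --pt "0 0 -0.6 0 0.25" --pt "0 0 -0.4 0 0.25" --pt "0 0 -0.15 0 0.25" --pt "0 0 0 0 0.25" --pt "0 0 0 0 0.25"

```text
t: 19.45
tool_pos: [0.4603, 0.1689, 0.0067]
tcp_rot: [0.707, 0.707, 0.0, 0.0]
force: [0.6, -0.5, 0.4]
width: 0.0695
grasp_force: 0.0
```

Request:
play_rows --pt "0 0 0 0 0.4" --pt "0 0 0 0 0.6" --pt "0 0 0 0 1" --pt "0 0 0 0 1" --pt "0 0 0 0 1" --pt "0 0 0 0 1" --pt "0 0 0 0 1"

```text
t: 20.03
tool_pos: [0.46, 0.1693, 0.0069]
tcp_rot: [0.707, 0.707, 0.0, 0.0]
force: [-1.8, -0.0, 6.3]
width: 0.0431
grasp_force: 30.0
```

Request:
play_rows --pt "0 0 0.3 0 1" --pt "0 0 0.6 0 1" --pt "0 0 0.7 0 1" --pt "0 0 0.7 0 1" --pt "0 0 0.7 0 1" --pt "0.2 -0.2 0.5 0 1" --pt "0.5 -0.5 0 0 1" --pt "0.6 -0.55 0 0 1" --pt "0.6 -0.55 0 0 1" --pt "0.6 -0.55 0 0 1"

```text
t: 20.87
tool_pos: [0.5603, 0.0742, 0.1472]
tcp_rot: [0.707, 0.707, 0.0, 0.0]
force: [0.4, 0.7, -0.6]
width: 0.0432
grasp_force: 30.0
```

Request:
play_rows --pt "0.6 -0.55 0 0 1" --pt "0.6 -0.55 0 0 1" --pt "0.6 -0.55 0 0 1" --pt "0.3 -0.35 0 0 1" --pt "0 0 0 0 1" --pt "0 0 0 0 1" --pt "0 0 0 0 1"

```text
t: 21.45
tool_pos: [0.6428, -0.0043, 0.1462]
tcp_rot: [0.707, 0.707, -0.0, -0.001]
force: [0.3, 0.8, -0.1]
width: 0.0435
grasp_force: 30.0
```

Run:
```python
from h import *
c=cap('side','s2'); s=sensors.observe(); print(s['tool_pos'],s['tcp_rot'],s['width'],s['grasp_force'])
cv2.imwrite('pics/s2c.png',cv2.resize(c['image'][120:300,180:380,::-1],None,fx=3,fy=3,interpolation=cv2.INTER_CUBIC))
```

```text
[ 0.64273607 -0.0040249   0.14632498] [ 7.06872133e-01  7.07341251e-01 -1.25162466e-04 -3.54799519e-04] 0.0433233323301865 29.999844431877136
```

View pics/s2c.png

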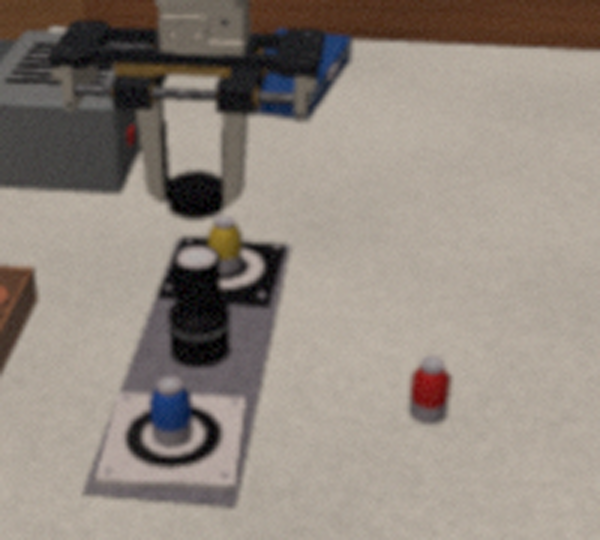

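The side crop shows the cap held level at (195,193), directly above the adapter's top at (196,257). Yellow and blue stand upright inside their rings. Now I'll lower the cap.

Request:
play_rows --pt "0.03 -0.02 -0.3 0 1" --pt "0 0 -0.3 0 1" --pt "0 0 -0.2 0 1" --pt "0 0 -0.1 0 1" --pt "0 0 -0.1 0 1" --pt "0 0 0 0 1" --pt "0 0 0 0 1" --pt "0 0 0 0 1"

```text
t: 22.17
tool_pos: [0.6451, -0.0057, 0.1068]
tcp_rot: [0.707, 0.707, 0.0, 0.0]
force: [0.0, -0.5, -1.6]
width: 0.0433
grasp_force: 30.0
```

Request:
play_rows --pt "0 0 -0.07 0 1" --pt "0 0 0 0 1" --pt "0 0 -0.05 0 1" --pt "0 0 0 0 1" --pt "0 0 0 0 1"

```text
t: 22.58
tool_pos: [0.6446, -0.0057, 0.1013]
tcp_rot: [0.707, 0.707, -0.0, -0.0]
force: [0.1, 0.4, -0.7]
width: 0.0429
grasp_force: 30.0
```

Request:
play_rows --pt "0 0 -0.03 0 1" --pt "0 0 0 0 1" --pt "0 0 0 0 1"

```text
t: 22.83
tool_pos: [0.6446, -0.0057, 0.1001]
tcp_rot: [0.707, 0.707, -0.0, -0.0]
force: [0.1, 0.2, 0.2]
width: 0.0433
grasp_force: 30.0
```

Request:
play_rows --pt "0 0 -0.03 0 1" --pt "0 0 0 0 1" --pt "0 0 0 0 1"

```text
t: 23.08
tool_pos: [0.645, -0.0057, 0.1]
tcp_rot: [0.707, 0.707, 0.0, 0.0]
force: [-2.6, -0.8, 5.0]
width: 0.0435
grasp_force: 30.0
```

Contact. I'll open slowly and rise straight up.

Request:
play_rows --pt "0 0 0 0 0.48" --pt "0 0 0 0 0.4" --pt "0 0 0 0 0.3" --pt "0 0 0 0 0.25" --pt "0 0 0 0 0.25" --pt "0 0 0.3 0 0.25" --pt "0 0 0.5 0 0.25" --pt "0 0 0.6 0 0.25" --pt "0 0 0.6 0 0.25" --pt "0 0 0.6 0 0.25"

```text
t: 23.92
tool_pos: [0.6446, -0.0057, 0.2051]
tcp_rot: [0.707, 0.707, 0.0, 0.0]
force: [0.5, 1.0, -0.6]
width: 0.0698
grasp_force: 0.0
```

Request:
play_rows --pt "-0.3 0 0.2 0 0.25" --pt "-0.7 0 0 0 0.25" --pt "-0.7 0 0 0 0.25" --pt "-0.7 0 0 0 0.25" --pt "-0.7 0 0 0 0.25" --pt "-0.7 0 0 0 0.25" --pt "-0.4 0 0 0 0.25" --pt "0 0 0 0 0.25" --pt "0 0 0 0 0.25" --pt "0 0 0 0 0.25"

```text
t: 24.75
tool_pos: [0.4776, -0.0058, 0.212]
tcp_rot: [0.707, 0.707, 0.001, 0.001]
force: [0.3, -0.5, 0.1]
width: 0.0695
grasp_force: 0.0
```

Run:
```python
from h import *
c=cap('side','s3'); t=cap('top','t3')
a=cv2.resize(c['image'][190:300,180:380,::-1],None,fx=3,fy=3,interpolation=cv2.INTER_CUBIC)
b=cv2.resize(t['image'][140:215,190:390,::-1],None,fx=3,fy=3,interpolation=cv2.INTER_CUBIC)
cv2.imwrite('pics/fin.png',np.vstack([a,b]))
def at(c,x,y,r,z0,z1):
    Q=cloud(c).reshape(-1,3); k=(Q[:,2]>z0)&(Q[:,2]<z1)&(np.hypot(Q[:,0]-x,Q[:,1]-y)<r); Q=Q[k]; print(len(Q),Q.mean(0) if len(Q) else '',(Q.min(0)+Q.max(0))/2 if len(Q) else '')
at(t,.643,-.005,.04,.105,.125); at(t,.641,-.125,.03,.05,.07); at(t,.6446,.1145,.03,.05,.07)
s=sensors.observe(); print(s['tool_pos'])
```

```text
0  
0  
0  
[ 0.47756172 -0.00575076  0.21137021]
```

View pics/fin.png

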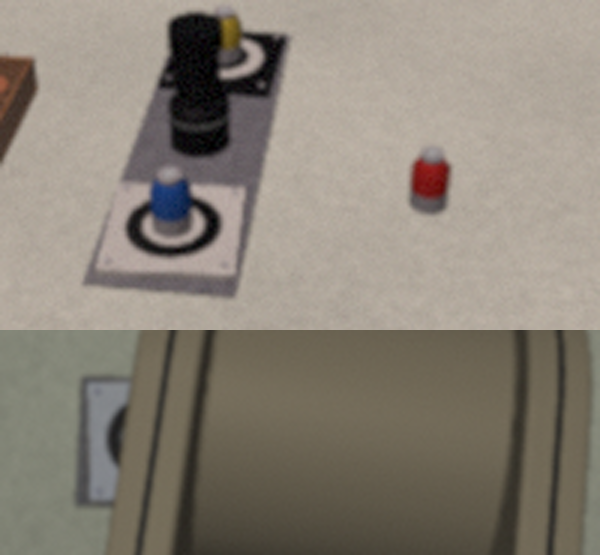

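The side view shows the cap flat and centred on the adapter, blue and yellow upright in their rings and red untouched. The arm hides the stage area in the top view, but the side view settles it. Handing in.

```bash
python3 -c "
from station import env
print(env.hand_in())"
```

```text
the job is handed in; nothing more can be done
None
```

The job is handed in at about 25 s on the robot's clock: yellow is on the black plate, blue is on the white plate, and the adapter stands midway with the cap centred on top. The hand-in call returned no verdict; I checked the final layout only in the side view, because the arm blocked the top camera, and I did not touch red or green.

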